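# Couple the pedal rig with its clevis pin and stroke it

## Task

Couple the pedal rig for its stroke test: slide the yellow block (and the brass lug on it) away from the cylinder to its end stop so that the lug's hole lines up with the fork's, then take the red-knobbed pin from its stand and push it down through fork and lug until its shoulder sits on the fork. With the pin in, press the pedal down to its stop for about half a second so that the pinned plunger is driven in, and let it come back up. Leave the tape roll and the spanner beside the rig where they lie.

Things in the scene. Friction and masses are not known exactly. Their poses are not given: they have to be found in the camera images.
- rig: Bench rig, fixed, grey base plate 100 x 385 x 10 mm. Origin: on the table under the fork's hole (pedal up). y runs along the rig to the pedal, -y to the aluminium cylinder; x across, z up. Nothing higher than 96 mm. Pedal bracket cheeks: y = 68 to 102 mm, up to z = 87 mm; cylinder (60 mm diameter, axis z = 46 mm, cap to 83 mm): y = -175 to -105 mm.
- fork_hole (a point): Centre of the hole mouth on top of the steel fork (clevis), 62 mm above the table, axis vertical. Two plates 50 mm across x 58 mm along, 8 mm thick, at z = 54 to 62 mm and 30 to 38 mm; holes 18 mm diameter, mouths chamfered 2 mm. The pedal drives the fork.
- lug_hole (a point): Centre of the hole mouth on the top face of the brass lug (42 x 48 x 12 mm, z = 40 to 52 mm, hole 18 mm) that lies between the fork plates. It must be straight below fork_hole for the pin to pass.
- block_top (a point): Centre of the top of the yellow grip block (30 x 30 mm, z = 32 to 82 mm) that carries the lug, 51 mm from the lug's hole on the cylinder side. Grip it across (along the rig's x) from above to slide it along the rig's y.
- plunger (a joint): Slide of yellow block, lug and rod, m: 0 = out at its end stop (towards the pedal, holes lined up), growing as it goes into the cylinder along the rig's -y, at most 0.036. Starts part way in; it stays where it is left, friction about 2.5 N.
- pedal_pad (a point): Centre of the top of the black rubber pad (58 x 66 mm) of the spring pedal, 80 mm from the pedal's hinge. Hinge axis: along the rig's x, at y = 85 mm, z = 78 mm of the rig. Pad at about z = 91 mm when up, 57 mm when fully down.
- pedal (a joint): Pedal angle, rad: 0 = up (sprung back), 0.42 = down on its stop. Needs about 5 N at the pad to start and 12 N at the stop; drives the fork about 13 mm towards the cylinder.
- pin: Headed clevis pin, loose, 82 mm long, upright in its stand. Origin: centre of its lower tip; z axis up along the pin. Steel shank 16 mm diameter, 44 mm long with tapered foot; steel flange 30 mm diameter from 44 to 50 mm; red round knob 22 mm diameter from 50 to 82 mm, to be gripped from above.
- pin_shoulder (a point): Centre of the underside of the pin's flange, 44 mm above its tip; when seated it lies on fork_hole.
- pin_stand: Black pin stand, fixed, 70 x 70 x 52 mm on a 90 x 90 mm foot, with a vertical 18 mm hole in the middle in which the pin stands. Origin: centre of the underside.
- tape_roll: Black tape roll, loose, 57 mm across, 19 mm high, on the table on the rig's -x side. Origin: centre of underside.
- spanner: Steel spanner, loose, 170 mm long, 7 mm high, on the table on the rig's +x side. Origin: centre of underside.
Things that resemble listed ones, but are neither listed nor needed, are in the scene too. There is more than one size of the pin; the job needs the smaller.

How it is judged:
By the outcome, as a careful person would: the job done as asked, in the order asked, and still so for the second after the job is handed in, with the robot touching nothing.
It also fails if it takes over 67 s, if anything falls off the work surface, if the arm or the gripper's body presses on something with over 40 N, if the wrist force passes 120 N, or if a joint passes its speed limit or range.

## Robot

A 6-joint arm with a two-finger parallel gripper is mounted at the origin on a cart in front of the work surface, level with it; the furniture and walls round the work are solid. World frame = base frame: x ahead of the robot, y to its left, z up, the work surface at z = 0. Lengths are in mm, angles in rad, forces in N, time in s.
With the tool pointing down it reaches from about 350 to 725 mm from the base axis. Payload 6 kg.
Tool frame: the origin (TCP) lies midway between the tips of the shut fingers; the grasp point (between the pads) lies 19 mm behind it; z points along the fingers, x is the direction in which the jaws open and shut, and the axes are right-handed (so a half turn about z gives the same grasp; the last joint's range is limited). The gripper opens to 85 mm and grips with 20 to 120 N. Pads are 22 mm wide; open, the fingers measure 114 mm over their backs; the gripper's body (76 mm by 85 mm) begins 54 mm behind the grasp point. The pads swing forward as they close: fully open they stand 13 mm farther back than shut.
Start: joints at [-0.899, 0.04, 0.085, 0, -1.615, -0.334], TCP at [198.855, -566.065, 231.261] pointing down, gripper open.
Joint ranges: [-2.56, 2.56], [-1.29, 2.01], [-1.08, 1.49], [-3.29, 1.98], [-2.81, -0.18], [-2.99, 2.99]. Speed limits (rad/s): [2.57, 2.57, 3.01, 3.14, 3.14, 3.14].

## Interface

Orientations are given as a unit quaternion [x, y, z, w].
In Python, from cell import arm gives the robot as it stands.
- The arm moves only by the tool apply_moves, never from a script. Its argument "steps" is text: rows parted by semicolons, each of 5 numbers parted by spaces: the shift along the tool's x, y, z in units of 40 mm (1.0 is 40 mm), then the turn about the tool's z in units of 10 degrees (1.0 is 10 degrees), then the closure, from 0 (fully open) to 1 (shut). In form: dx dy dz yaw claw; .... A call has exactly 10 rows; each row shifts and turns the pose as measured when the row begins, along the tool's axes as they then stand; what a row does not reach is not made up. A row lasts 1/8 s, in which the tool goes at most 62.5 mm and 10.7 degrees, less where a joint would pass 70% of its speed; a pose out of reach is approached as far as the arm can. A call is refused whole if a number of a shift passes 1 or a number of a turn 1, either way. A call with a gripper value outside its range is refused whole. The fingers move at their own pace and stop on an object; the grip force is fixed at half the most. Time passes only in rows, so rows that do not move let the fingers close, or fill a call up. It gives the time, the measured TCP pose, the force and the opening at its end, in the units of the state.
- arm.read_state(): the state, without advancing time (a new reading comes with each control period).
- arm.capture(name): name is "scene" or "side" or "wrist"; returns the picture (480x640x3 uint8, blue, green, red); there is no depth.
- arm.camera_params(name): a dict with "intrinsics" (3x3 intrinsics, pixels), "position" and "attitude" of the camera in the world; the wrist camera has in their place "T_tool_cam" (4x4, takes a point from camera to tool coordinates, whose origin is the TCP and whose axes are the tool frame's). Camera axes: x right, y up, looking along -z (the intrinsics and any distortion apply to the point x, -y, -z); pixel columns grow to the right and rows downward; lengths in mm; the calibration is good to about 2 mm. A picture is of the moment at which its call begins: read the wrist's pose just before it. camera_params takes no time and is no camera call.
- arm.sign_off(): hands the job in, once; it reports no verdict.
The state is a dict: "time": time; "joint_pos": joint angles; "qd": joint speeds; "effort": joint torques, N m; "ee_pos": TCP position; "orientation": TCP orientation; "wrist_force": force on the tool from outside, world axes, zero at the start; "torque": the same for the moment, N m; "width": finger opening in mm.
Only numpy, scipy, OpenCV 4.12 (cv2) and the standard library are available. Lean on these libraries where they do the work, as an engineer would, in place of code of your own. Each camera call takes 0.05 s, during which the arm holds its last target. There are 200 camera calls.

## Working session

There is one attempt and no reset: what is moved stays moved. The work goes in short steps, Python scripts to look and compute and a tool call to move; the robot and the scene stay as the last step left them, time stands still between calls to the robot, and variables do not carry over. Pictures are saved under pics/ and viewed, about 8 in all and at most 12, crops included, and the job is handed in when it is done.

Besides the shell and the picture viewer there is one more tool, called after "Call:" by a JSON object that holds its "op" and its "data". apply_moves: Moves the arm, as the interface text tells. Its arguments: {"type":"object","properties":{"steps":{"type":"string"}},"required":["steps"]}

```bash
mkdir -p pics; python3 - <<'E'
from cell import arm
import cv2
for n in("scene","side"):
    cv2.imwrite(f"pics/{n}0.png",arm.capture(n)); p=arm.camera_params(n); print(n,p)
print(arm.camera_params("wrist")); print(arm.read_state())
E
```

```text
scene {'intrinsics': array([[536.50582462,   0.        , 329.03845381],
       [  0.        , 536.50582462, 249.06667174],
       [  0.        ,   0.        ,   1.        ]]), 'position': array([-98.13188094, 764.46549173, 520.08260181]), 'attitude': array([-0.18749856,  0.51202589,  0.79381545, -0.26931546])}
side {'intrinsics': array([[595.75160073,   0.        , 311.13635231],
       [  0.        , 595.75160073, 239.52856082],
       [  0.        ,   0.        ,   1.        ]]), 'position': array([566.610196  , 918.74648393, 651.28453533]), 'attitude': array([0.00251691, 0.49416767, 0.8693052 , 0.01002257])}
{'intrinsics': array([[367.67245085,   0.        , 318.34930511],
       [  0.        , 367.67245085, 239.92825659],
       [  0.        ,   0.        ,   1.        ]]), 'T_tool_cam': array([[ 9.99998811e-01, -1.53633280e-03,  1.30940837e-04,
         1.08150668e+00],
       [-1.40988468e-03, -9.45456779e-01, -3.25744519e-01,
        -8.44637069e+01],
       [ 6.24250891e-04,  3.25743947e-01, -9.45457821e-01,
        -1.43199467e+02],
       [ 0.00000000e+00,  0.00000000e+00,  0.00000000e+00,
         1.00000000e+00]])}
{'time': 0.1, 'joint_pos': array([-8.99280375e-01,  4.07595146e-02,  8.38794570e-02, -3.99112354e-04,
       -1.61551272e+00, -3.33684775e-01]), 'qd': array([-2.30384050e-03, -6.66870972e-04,  2.65033044e-03,  1.78184388e-03,
        1.37352553e-03,  4.64434729e-05]), 'effort': array([-4.24306258e-03, -3.69346726e+01,  3.48283660e+01,  6.95173368e+00,
       -4.58236726e-03, -1.28833921e-05]), 'ee_pos': array([ 198.81614007, -565.77588439,  230.35894723]), 'orientation': array([ 5.78161472e-01,  8.15921955e-01,  4.14184368e-04, -7.10887919e-04]), 'wrist_force': array([ 0.75791925, -0.05933216,  0.12162001]), 'torque': array([-0.07060546,  0.02601895, -0.00951073]), 'width': 85.4761112949699}
```

View pics/scene0.png

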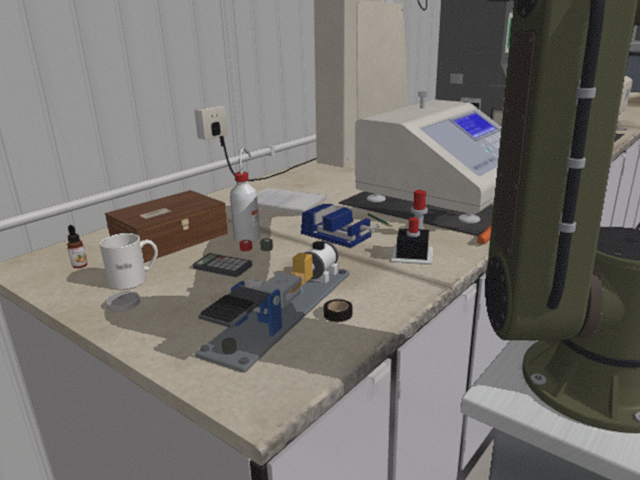

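View pics/side0.png

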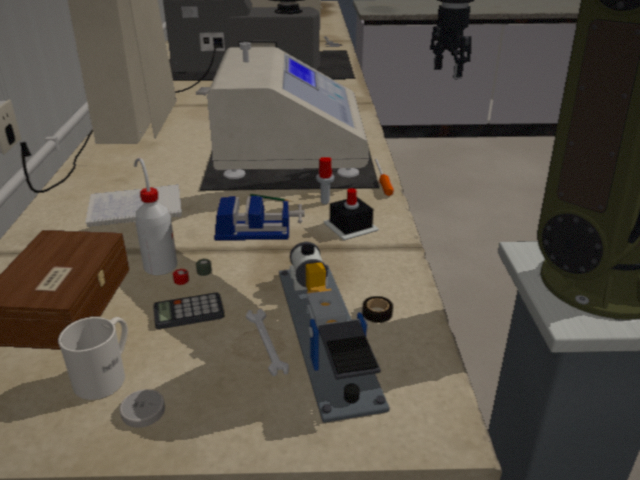

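The side view shows the rig from cylinder (308,262) to pedal pad (352,348), with the block at (316,272). There are two red-knobbed pins: A at (352,195), in the black stand, and B at (325,168), standing in grey and larger. A fits the description, being smaller and in the black stand. I'll make rough positions and take an enlarged crop.

```bash
cat > h.py <<'E'
from cell import arm
import numpy as np, cv2
from scipy.spatial.transform import Rotation as R
def cam(n, st=None):
    p=arm.camera_params(n)
    if n!="wrist": return p["intrinsics"],R.from_quat(p["attitude"]).as_matrix(),np.array(p["position"])
    T=p["T_tool_cam"]; Rt=R.from_quat(st["orientation"]).as_matrix()
    return p["intrinsics"],Rt@T[:3,:3],Rt@T[:3,3]+st["ee_pos"]
def ray(c,u,v):
    K,Rc,o=c; d=Rc@np.array([(u-K[0,2])/K[0,0],-(v-K[1,2])/K[1,1],-1]); return o,d
def atz(c,u,v,z):
    o,d=ray(c,u,v); return (o+d*(z-o[2])/d[2]).round(1)
def proj(c,P):
    K,Rc,o=c; q=(np.atleast_2d(P)-o)@Rc; return np.c_[K[0,2]-K[0,0]*q[:,0]/q[:,2],K[1,2]+K[1,1]*q[:,1]/q[:,2]]
def snap(n,name):
    st=arm.read_state(); im=arm.capture(n); cv2.imwrite(f"pics/{name}.png",im); return st,cam(n,st),im
E
python3 - <<'E'
from h import *
im=cv2.imread("pics/side0.png")
a=cv2.resize(im[145:245,290:410],None,fx=4,fy=4,interpolation=2)
b=cv2.resize(im[235:415,270:395],None,fx=3.3,fy=3.3,interpolation=2)
o=np.zeros((600,900,3),np.uint8);o[:400,:480]=a;o[:b.shape[0],485:485+b.shape[1]]=b[:, :415]
cv2.imwrite("pics/c1.png",cv2.resize(o,(800,533)))
c=cam("side")
for nm,u,v,z in[("cornA",387,408,10),("cornB",322,413,10),("block",316,268,82),("pad",352,348,91),("knobA",352,191,90),("knobB",325,160,110),("standcen",352,208,52),("fork",325,301,62)]: print(nm,atz(c,u,v,z))
E
```

```text
cornA [450.  314.2  10. ]
cornB [542.9 321.3  10. ]
block [544.2  59.2  82. ]
pad [499.4 277.8  91. ]
knobA [ 459.8 -223.5   90. ]
knobB [ 512.7 -345.   110. ]
standcen [ 459.1 -217.9   52. ]
fork [531.3 127.7  62. ]
```

View pics/c1.png

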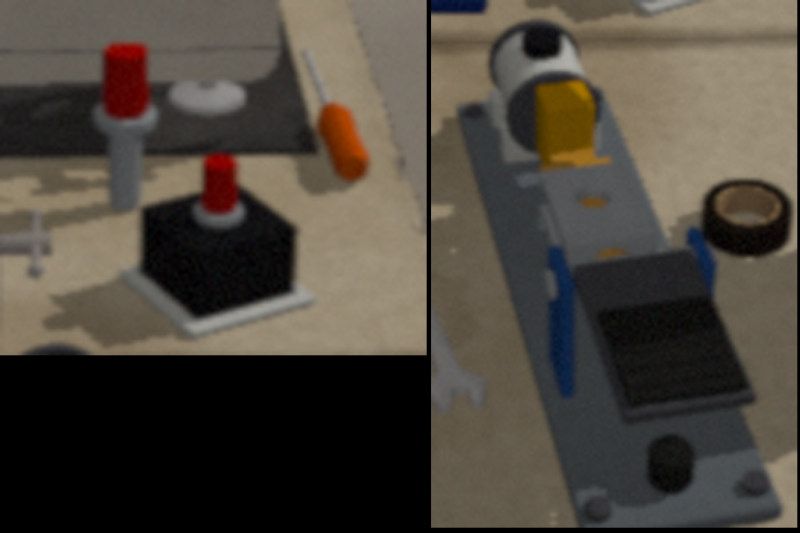

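The crop confirms it: pin A in the black stand (about 460,-220) is the small one, and B, free-standing and larger, is the decoy. I'm going over the rig for the wrist view.

Call:
{"op": "apply_moves", "data": {"steps": "0.9 0.9 0 0 0;0.95 0.95 0 0 0;0.95 0.95 0 0 0;0.95 0.95 0 0 0;0.95 0.95 0 0 0;0.95 0.95 0 0 0;0.95 0.95 0 0 0;0.95 0.95 0 0 0;0.95 0.95 0 0 0;0.95 0.95 0 0 0"}}

```text
time: 1.35
ee_pos: [434.3, -70.7, 226.8]
orientation: [0.581, 0.814, 0.002, -0.004]
wrist_force: [1.1, -0.6, -0.3]
width: 85.2
```

```bash
cat >> h.py <<'E'
def go(x,y,z=None,ang=None):
    """shift in tool units (axes as now) and yaw units to reach target"""
    st=arm.read_state(); Rt=R.from_quat(st["orientation"]).as_matrix(); p=st["ee_pos"]
    d=np.array([x,y,p[2] if z is None else z])-p; a=np.degrees(np.arctan2(Rt[1,0],Rt[0,0]))
    yaw=0 if ang is None else -((ang-a+180)%360-180)/10
    print("t",round(st["time"],2),"tcp",p.round(1),"ang",round(a,2),"tilt",np.degrees(np.arccos(-Rt[2,2])).round(2),"shift",(Rt.T@d/40).round(3),"yaw",round(yaw,3),"F",np.round(st["wrist_force"],1),"w",round(st["width"],1))
E
python3 -c "
from h import *
go(530,110,230,191.6)"
```

```text
t 1.35 tcp [434.3 -70.7 226.8] ang 108.99 tilt 0.55 shift [ 3.493  3.732 -0.051] yaw -8.261 F [ 1.1 -0.6 -0.3] w 85.2
```

Call:
{"op": "apply_moves", "data": {"steps": "0.88 0.94 0 0 0;0.88 0.94 0 0 0;0.88 0.94 0 0 0;0.8 0.9 0 0 0;0 0 0 -1 0;0 0 0 -1 0;0 0 0 -1 0;0 0 0 -1 0;0 0 0 -1 0;0 0 0 -1 0"}}

```text
time: 2.6
ee_pos: [530.9, 119.2, 221.6]
orientation: [0.076, 0.997, 0.002, -0.007]
wrist_force: [0.6, 1.0, -0.9]
width: 85.2
```

Call:
{"op": "apply_moves", "data": {"steps": "0 0 0 -1 0;0 0 0 -1 0;0 0 0 -0.3 0;0 0 0 0 0;0 0 0 0 0;0 0 0 0 0;0 0 0 0 0;0 0 0 0 0;0 0 0 0 0;0 0 0 0 0"}}

```text
time: 3.85
ee_pos: [530.0, 119.1, 219.2]
orientation: [-0.13, 0.991, 0.003, -0.009]
wrist_force: [1.4, 0.3, -0.2]
width: 85.3
```

```bash
python3 - <<'E'
from h import *
go(530,110,230,191.6)
s,c,im=snap("wrist","w1")
import pickle;pickle.dump(c,open("c_w1.pkl","wb"))
E
```

```text
t 3.85 tcp [530.  119.1 219.2] ang -165.01 tilt 1.06 shift [ 0.063 -0.218 -0.271] yaw 0.339 F [ 1.4  0.3 -0.2] w 85.3
```

View pics/w1.png

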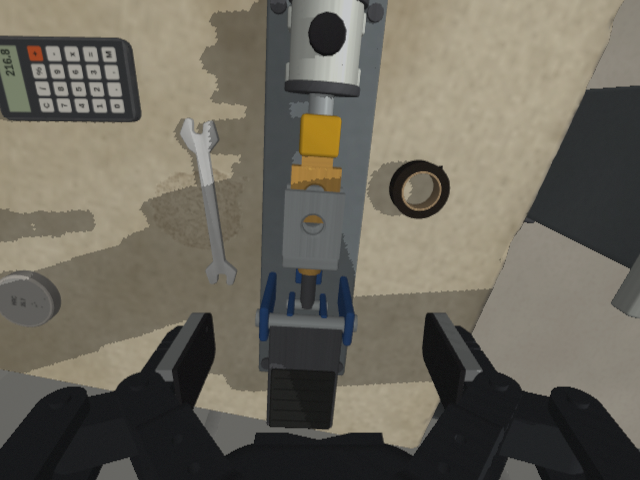

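Block top is near (321,135), the fork hole near (313,223), with brass peeping out of the fork at (316,180). I'll enlarge once for precision.

```bash
python3 - <<'E'
from h import *
import pickle
c=pickle.load(open("c_w1.pkl","rb")); im=cv2.imread("pics/w1.png")
cv2.imwrite("pics/w1c.png",cv2.resize(im[90:290,240:400],None,fx=3,fy=3,interpolation=2))
print("block",atz(c,321,135.5,82),"fork",atz(c,313,223,62),"pad",atz(c,301,398,91))
print("Ledge",atz(c,271,20,10),atz(c,262,350,10))
hsv=cv2.cvtColor(im,cv2.COLOR_BGR2HSV)
E
```

```text
block [542.6  53.6  82. ] fork [529.6 125.7  62. ] pad [499.7 282.5  91. ]
Ledge [604.7 -21.3  10. ] [543.  300.6  10. ]
```

View pics/w1c.png

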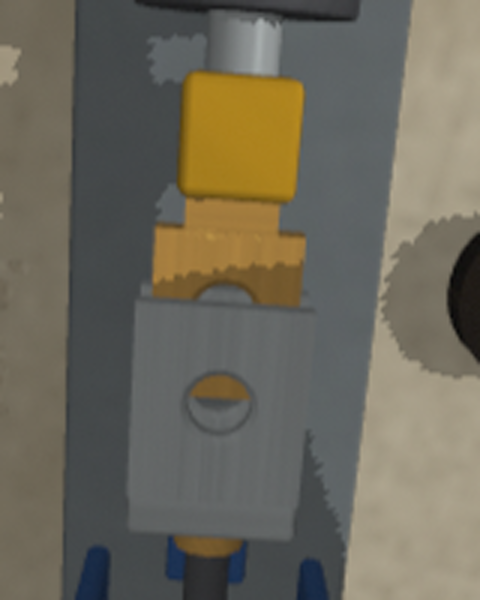

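```bash
python3 - <<'E'
from h import *
import pickle
c=pickle.load(open("c_w1.pkl","rb"))
b=atz(c,320.3,135.3,82); f=atz(c,312.7,224.3,62)
print(b,f,np.hypot(*(f-b)[:2]),np.degrees(np.arctan2(*(f-b)[1::-1])))
go(b[0],b[1],52,190.7)
E
```

```text
[543.2  53.6  82. ] [529.6 126.9  62. ] 74.55098926238338 100.51106913977823
t 3.9 tcp [530.  119.1 219.2] ang -165.01 tilt 1.06 shift [ 0.037 -1.705  4.166] yaw 0.429 F [ 0.4 -0.8 -0.4] w 85.5
```

Call:
{"op": "apply_moves", "data": {"steps": "0 -0.85 0.2 0.43 0;0 -0.85 0.5 0 0;0 0 0.6 0 0;0 0 0.5 0 0;0 0 0.5 0 0;0 0 0 0 0;0 0 0 0 0;0 0 0 0 0;0 0 0 0 0;0 0 0 0 0"}}

```text
time: 5.15
ee_pos: [545.5, 51.6, 127.9]
orientation: [-0.092, 0.996, 0.004, -0.006]
wrist_force: [-0.3, 0.5, -1.0]
width: 85.1
```

```bash
python3 -c "
from h import *
go(543.2,53.6,52,190.7)"
```

```text
t 5.15 tcp [545.5  51.6 127.9] ang -169.43 tilt 0.78 shift [0.026 0.044 1.898] yaw -0.013 F [-0.3  0.5 -1. ] w 85.1
```

Call:
{"op": "apply_moves", "data": {"steps": "0.03 0.04 0.5 0 0;0 0 0.5 0 0;0 0 0.4 0 0;0 0 0.3 0 0;0 0 0.1 0 0;0 0 0 0 1;0 0 0 0 1;0 0 0 0 1;0 0 0 0 1;0 0 0 0 1"}}

```text
time: 6.4
ee_pos: [544.2, 54.0, 52.3]
orientation: [-0.092, 0.996, 0.004, -0.004]
wrist_force: [0.6, -0.8, -1.9]
width: 29.0
```

```bash
python3 -c "
from h import *
t=np.array([529.6,126.9])-51*np.array([np.cos(np.radians(100.7)),np.sin(np.radians(100.7))])
print(t)
go(t[0],t[1],52,190.7)"
```

```text
[539.06899738  76.78674738]
t 6.4 tcp [544.2  54.   52.3] ang -169.41 tilt 0.65 shift [0.021 0.582 0.013] yaw -0.011 F [ 0.6 -0.8 -1.9] w 29.0
```

Gripped (29 mm). I'm sliding along tool +y, about 23 mm plus a gentle push on the stop.

Call:
{"op": "apply_moves", "data": {"steps": "0 0.1 0 0 1;0 0.15 0 0 1;0 0.15 0 0 1;0 0.1 0 0 1;0 0.1 0 0 1;0 0.1 0 0 1;0 0.1 0 0 1;0 0.1 0 0 1;0 0.1 0 0 1;0 0.1 0 0 1"}}

```text
time: 7.65
ee_pos: [539.6, 77.3, 52.5]
orientation: [-0.088, 0.996, -0.015, -0.004]
wrist_force: [8.7, -19.4, -6.7]
width: 28.7
```

```bash
python3 -c "
from h import *
go(539.1,76.8,52,190.7)"
```

```text
t 7.65 tcp [539.6  77.3  52.5] ang -169.88 tilt 1.74 shift [ 0.015 -0.01   0.012] yaw -0.058 F [  8.7 -19.4  -6.7] w 28.7
```

At the stop (19 N), where predicted. Relax, release, rise.

Call:
{"op": "apply_moves", "data": {"steps": "0 0 0 0 1;0 0 0 0 1;0 0 0 0 0;0 0 0 0 0;0 0 0 0 0;0 0 0 0 0;0 0 -0.5 0 0;0 0 -1 0 0;0 0 -1 0 0;0 0 -1 0 0"}}

```text
time: 8.9
ee_pos: [538.0, 82.1, 193.1]
orientation: [-0.088, 0.996, -0.015, -0.008]
wrist_force: [1.0, -0.6, 0.0]
width: 85.3
```

```bash
python3 - <<'E'
from h import *
go(459.5,-221,190,190.7)
s,c,im=snap("wrist","w2")
f=np.array([529.6,126.9,62])
u,v=proj(c,f)[0].astype(int); print(u,v)
cv2.imwrite("pics/w2c.png",cv2.resize(im[max(0,v-120):v+60,max(0,u-80):u+80],None,fx=3,fy=3,interpolation=2)); print(max(0,u-80),max(0,v-120))
import pickle;pickle.dump(c,open("c_w2.pkl","wb"))
E
```

```text
t 8.9 tcp [538.   82.1 193.1] ang -169.89 tilt 1.93 shift [ 3.261 -7.109  0.34 ] yaw -0.059 F [ 1.  -0.6  0. ] w 85.3
315 284
235 164
```

View pics/w2c.png

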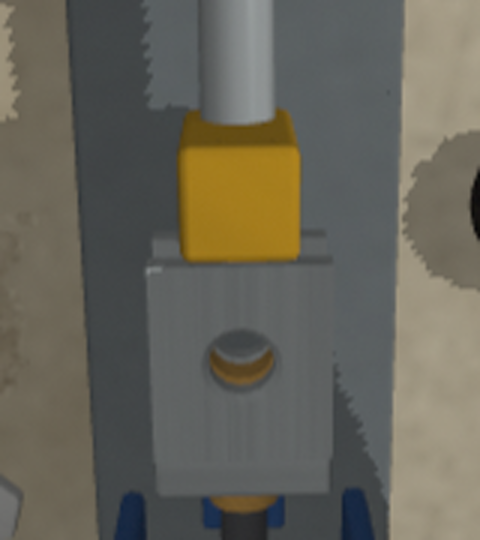

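Block at the stop, the fork hole at (315,284) shows the brass bore beneath. Now to the pin.

Call:
{"op": "apply_moves", "data": {"steps": "0.4 -0.9 0 0 0;0.4 -0.9 0 0 0;0.4 -0.9 0 0 0;0.4 -0.9 0 0 0;0.4 -0.9 0 0 0;0.4 -0.9 0 0 0;0.4 -0.9 0 0 0;0.4 -0.8 0 0 0;0 0 0 0 0;0 0 0 0 0"}}

```text
time: 10.2
ee_pos: [462.4, -227.6, 210.6]
orientation: [-0.089, 0.996, -0.014, -0.001]
wrist_force: [-1.0, 0.3, 0.4]
width: 85.3
```

```bash
python3 - <<'E'
from h import *
import pickle
c2=pickle.load(open("c_w2.pkl","rb")); print("fork2",atz(c2,315.3,284.3,62),"block top", atz(c2,235+240/3,164+203/3,82))
go(459.5,-221,190,190.7)
print(R.from_quat(arm.read_state()["orientation"]).as_matrix().round(4))
s,c,im=snap("wrist","w3")
u,v=proj(c,[459.5,-221,90])[0].astype(int); print(u,v)
x0,y0=max(0,u-130),max(0,v-100); cv2.imwrite("pics/w3c.png",cv2.resize(im[y0:y0+200,x0:x0+260],None,fx=3,fy=3,interpolation=2)); print(x0,y0)
pickle.dump(c,open("c_w3.pkl","wb"))
E
```

```text
fork2 [529.4 126.8  62. ] block top [538.6  77.1  82. ]
t 10.2 tcp [ 462.4 -227.6  210.6] ang -169.78 tilt 1.59 shift [0.04  0.188 0.509] yaw -0.048 F [-1.   0.3  0.4] w 85.3
[[-0.9841 -0.1775  0.0012]
 [-0.1775  0.9837 -0.0277]
 [ 0.0037 -0.0275 -0.9996]]
319 243
189 143
```

View pics/w3c.png

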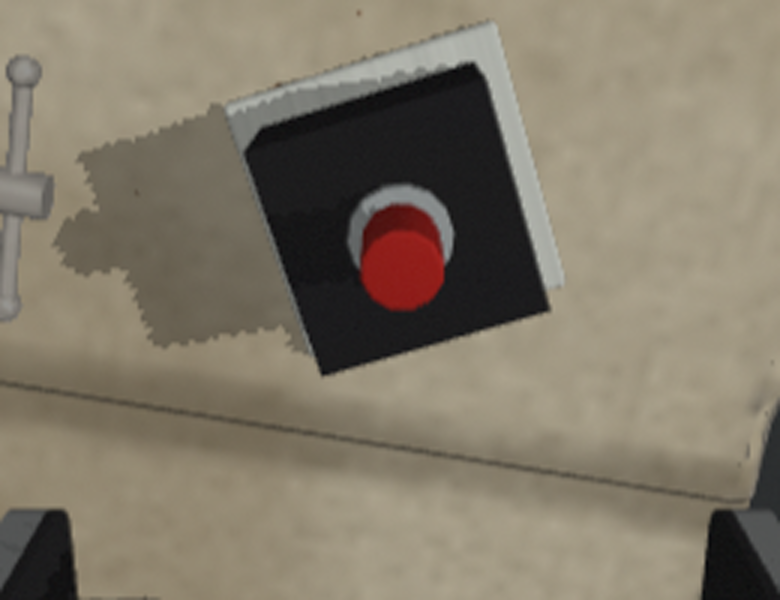

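The knob top is at (323.3,233) and the flange at (322.7,221.7); both are the right size for the small pin.

```bash
python3 - <<'E'
from h import *
import pickle
c=pickle.load(open("c_w3.pkl","rb")); 
k=atz(c,323.3,233,90); print(k,atz(c,322.7,221.7,58))
go(k[0],k[1],62,190.7)
E
```

```text
[ 457.8 -229.6   90. ] [ 457.9 -230.1   58. ]
t 10.25 tcp [ 462.5 -227.4  210.7] ang -169.75 tilt 1.6 shift [0.111 0.069 3.716] yaw -0.045 F [ 0.  -0.  -0.1] w 84.9
```

Call:
{"op": "apply_moves", "data": {"steps": "0.11 0.06 0.4 0 0;0 0 0.7 0 0;0 0 0.7 0 0;0 0 0.5 0 0;0 0 0 0 0;0 0 0 0 0;0 0 0 0 0;0 0 0 0 0;0 0 0 0 0;0 0 0 0 0"}}

```text
time: 11.5
ee_pos: [461.7, -223.7, 120.2]
orientation: [-0.094, 0.995, -0.015, 0.003]
wrist_force: [0.8, -0.4, 0.5]
width: 85.4
```

```bash
python3 -c "
from h import *
go(457.9,-230.3,62,190.7)"
```

```text
t 11.5 tcp [ 461.7 -223.7  120.2] ang -169.26 tilt 1.71 shift [ 0.127 -0.101  1.459] yaw 0.004 F [ 0.8 -0.4  0.5] w 85.4
```

Call:
{"op": "apply_moves", "data": {"steps": "0.13 -0.1 0.3 0 0;0 0 0.3 0 0;0 0 0.3 0 0;0 0 0.25 0 0;0 0 0 0 0;0 0 0 0 0;0 0 0 0 0;0 0 0 0 0;0 0 0 0 0;0 0 0 0 0"}}

```text
time: 12.75
ee_pos: [457.2, -230.5, 71.0]
orientation: [-0.093, 0.996, -0.015, 0.003]
wrist_force: [0.5, 0.4, 0.7]
width: 85.4
```

```bash
python3 -c "
from h import *
go(457.9,-230.3,62,190.7)"
```

```text
t 12.75 tcp [ 457.2 -230.5   71. ] ang -169.27 tilt 1.71 shift [-0.017  0.007  0.225] yaw 0.003 F [0.5 0.4 0.7] w 85.4
```

Call:
{"op": "apply_moves", "data": {"steps": "-0.01 0.01 0.22 0 0;0 0 0 0 0;0 0 0 0 0.5;0 0 0 0 0.75;0 0 0 0 1;0 0 0 0 1;0 0 0 0 1;0 0 0 0 1;0 0 0 0 1;0 0 0 0 1"}}

```text
time: 14.0
ee_pos: [457.9, -230.2, 61.7]
orientation: [-0.094, 0.996, -0.015, 0.003]
wrist_force: [-0.6, 0.2, 0.6]
width: 20.0
```

```bash
python3 -c "
from h import *
go(529.5,126.9,180,190.7)"
```

```text
t 14.0 tcp [ 457.9 -230.2   61.7] ang -169.26 tilt 1.72 shift [-3.431  8.345 -3.198] yaw 0.004 F [-0.6  0.2  0.6] w 20.0
```

Call:
{"op": "apply_moves", "data": {"steps": "0 0 -0.3 0 1;0 0 -0.4 0 1;0 0 -0.5 0 1;0 0 -0.6 0 1;0 0 -0.7 0 1;0 0 -0.7 0 1;-0.1 0.4 -0.1 0 1;-0.3 0.8 0 0 1;-0.4 0.9 0 0 1;-0.4 0.9 0 0 1"}}

```text
time: 15.25
ee_pos: [478.3, -96.6, 200.9]
orientation: [-0.091, 0.996, -0.015, 0.002]
wrist_force: [0.1, 0.1, -0.7]
width: 20.6
```

```bash
python3 -c "
from h import *
go(529.5,126.9,180,190.7)"
```

```text
t 15.25 tcp [478.3 -96.6 200.9] ang -169.56 tilt 1.68 shift [-2.27   5.276  0.369] yaw -0.026 F [ 0.1  0.1 -0.7] w 20.6
```

Call:
{"op": "apply_moves", "data": {"steps": "-0.38 0.9 0 0 1;-0.38 0.9 0 0 1;-0.38 0.9 0 0 1;-0.38 0.8 0 0 1;-0.38 0.7 0 0 1;-0.3 0.55 0 0 1;0 0.3 0 0 1;0 0 0 0 1;0 0 0 0 1;0 0 0 0 1"}}

```text
time: 16.5
ee_pos: [522.7, 129.2, 192.8]
orientation: [-0.093, 0.996, -0.015, -0.003]
wrist_force: [0.3, 0.3, -1.1]
width: 20.3
```

```bash
python3 - <<'E'
from h import *
go(529.5,126.9,140,190.7)
s,c,im=snap("wrist","w4")
s2,c2,im2=snap("side","s4")
a=cv2.resize(im[130:480,190:450],None,fx=1.6,fy=1.6); b=cv2.resize(im2[190:330,280:375],None,fx=4,fy=4,interpolation=2)
o=np.zeros((560,800,3),np.uint8); o[:a.shape[0],:a.shape[1]]=a[:560]; o[:b.shape[0],418:418+b.shape[1]]=b[:560,:382]
cv2.imwrite("pics/c4.png",o)
import pickle;pickle.dump(c,open("c_w4.pkl","wb"))
E
```

```text
t 16.5 tcp [522.7 129.2 192.8] ang -169.31 tilt 1.78 shift [-0.169 -0.049  1.32 ] yaw -0.001 F [ 0.3  0.3 -1.1] w 20.3
```

View pics/c4.png

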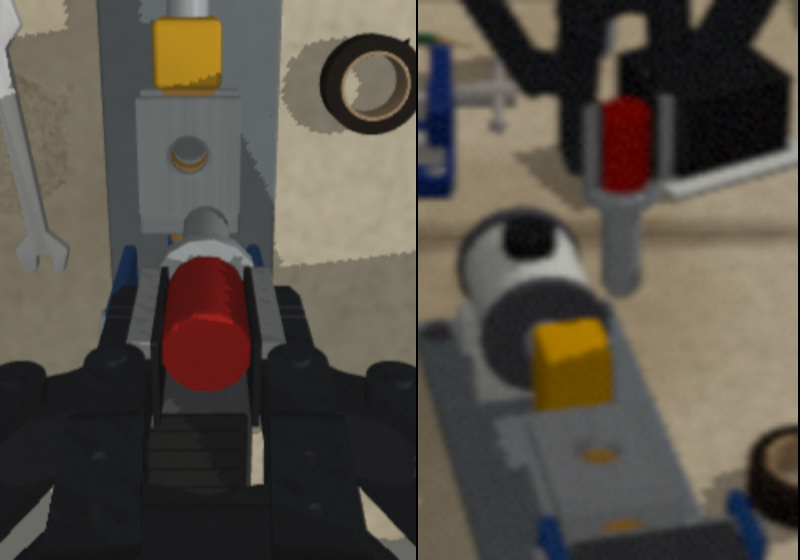

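The pin is held upright; its tip is at wrist px (319,267) and its knob top at (319,350). Checking the pin axis against the TCP.

```bash
python3 - <<'E'
from h import *
import pickle
c=pickle.load(open("c_w4.pkl","rb")); z=192.8
print("top",atz(c,318.75,350,z+28.3)," tip visible front",atz(c,319.4,261.5,z-53.7+2),"flange rear c",atz(c,319,282,z-9.7))
print("fork",atz(c,190+189/1.6,130+154/1.6,62))
c=cam("side")
print("side tip",ray(c,280+203/4,190+290/4)[1],atz(c,280+203/4,190+290/4,z-53.7),atz(c,280+208/4,190+105/4,z+28.3))
E
```

```text
top [522.1 129.3 221.1]  tip visible front [521.8 124.5 141.1] flange rear c [523.5 118.9 183.1]
fork [529.3 126.4  62. ]
side tip [-0.0466211  -0.83874023 -0.54489629] [522.8 130.4 139.1] [521.7 128.6 221.1]
```

Call:
{"op": "apply_moves", "data": {"steps": "-0.17 -0.05 0 0 1;0 0 0.4 0 1;0 0 0.4 0 1;0 0 0.4 0 1;0 0 0.25 0 1;0 0 0 0 1;0 0 0 0 1;0 0 0 0 1;0 0 0 0 1;0 0 0 0 1"}}

```text
time: 17.85
ee_pos: [530.0, 125.9, 130.7]
orientation: [-0.093, 0.996, -0.015, -0.003]
wrist_force: [0.6, -0.6, -0.5]
width: 20.1
```

```bash
python3 -c "
from h import *
go(529.6,126.6,71.7,190.7)"
```

```text
t 17.85 tcp [530.  125.9 130.7] ang -169.36 tilt 1.78 shift [-0.006  0.062  1.473] yaw -0.006 F [ 0.6 -0.6 -0.5] w 20.1
```

Call:
{"op": "apply_moves", "data": {"steps": "0 0.03 0.15 0 1;0 0 0.15 0 1;0 0 0.12 0 1;0 0.005 0.12 0 1;0 0.005 0.12 0 1;0 0.005 0.12 0 1;0 0.005 0.12 0 1;0 0.005 0.12 0 1;0 0.005 0.12 0 1;0 0 0 0 1"}}

```text
time: 19.1
ee_pos: [529.5, 127.1, 81.5]
orientation: [-0.093, 0.996, -0.015, -0.003]
wrist_force: [0.4, 0.6, -1.6]
width: 19.8
```

```bash
python3 -c "
from h import *
go(529.6,126.6,71.7,190.7)"
```

```text
t 19.1 tcp [529.5 127.1  81.5] ang -169.36 tilt 1.76 shift [-0.003 -0.006  0.246] yaw -0.006 F [ 0.4  0.6 -1.6] w 19.8
```

Going in freely, with 10 mm left to the shoulder.

Call:
{"op": "apply_moves", "data": {"steps": "0 0 0.1 0 1;0 0 0.08 0 1;0 0 0.06 0 1;0 0 0.05 0 1;0 0 0.05 0 1;0 0 0.05 0 1;0 0 0.05 0 1;0 0 0.05 0 1;0 0 0 0 1;0 0 0 0 1"}}

```text
time: 20.35
ee_pos: [531.0, 126.9, 71.7]
orientation: [-0.094, 0.995, -0.015, 0.0]
wrist_force: [-0.2, 0.5, -1.5]
width: 20.3
```

```bash
python3 -c "
from h import *
go(529.6,126.6,71.7,190.7)"
```

```text
t 20.35 tcp [531.  126.9  71.7] ang -169.23 tilt 1.74 shift [ 0.035 -0.001 -0.001] yaw 0.007 F [-0.2  0.5 -1.5] w 20.3
```

Stopped exactly at the predicted 71.7 despite further commanded push, so it's seated. Release and rise.

Call:
{"op": "apply_moves", "data": {"steps": "0 0 0 0 0.5;0 0 0 0 0;0 0 0 0 0;0 0 0 0 0;0 0 -0.3 0 0;0 0 -0.6 0 0;0 0 -0.9 0 0;0 0 -0.9 0 0;0 0 -0.5 0 0;0 0 0 0 0"}}

```text
time: 21.6
ee_pos: [531.1, 130.4, 208.0]
orientation: [-0.094, 0.995, -0.015, 0.002]
wrist_force: [-0.1, 1.2, -1.0]
width: 85.1
```

```bash
python3 - <<'E'
from h import *
s,c,im=snap("wrist","w5"); s2,c2,im2=snap("side","s5")
a=im[100:480,160:480]; b=cv2.resize(im2[230:400,270:390],None,fx=3.2,fy=3.2,interpolation=2)
o=np.zeros((545,720,3),np.uint8); o[:380,:320]=a; o[:b.shape[0],330:330+b.shape[1]]=b[:545,:390]
cv2.imwrite("pics/c5.png",o)
r=np.radians(100.7); pad=np.array([529.5,126.7])+158*np.array([np.cos(r),np.sin(r)]); pad80=np.array([529.5,126.7])+165*np.array([np.cos(r),np.sin(r)]); print(pad,pad80)
go(pad80[0],pad80[1],140,190.7)
E
```

```text
[500.16467477 281.95282185] [498.86500846 288.83111143]
t 21.7 tcp [530.3 130.2 205.4] ang -169.24 tilt 1.82 shift [0.028 4.094 1.506] yaw 0.006 F [-0.3 -0.3 -0.7] w 85.6
```

View pics/c5.png

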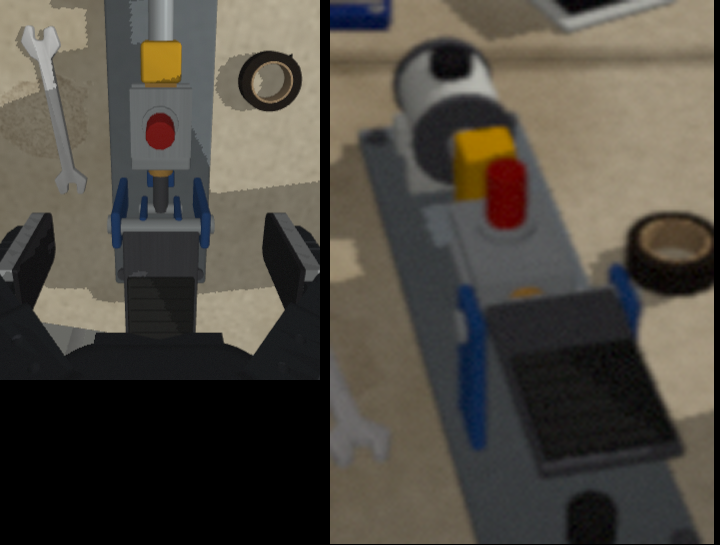

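The pin's flange lies on the fork and the block is unmoved. Now over the pedal with fingers shut.

Call:
{"op": "apply_moves", "data": {"steps": "0 0.7 0 0 1;0 0.8 0 0 1;0 0.8 0 0 1;0 0.8 0 0 1;0.03 0.85 0.2 0 1;0 0 0.6 0 1;0 0 0.6 0 1;0 0 0.4 0 1;0 0 0.2 0 1;0 0 0 0 1"}}

```text
time: 22.95
ee_pos: [493.8, 283.4, 104.3]
orientation: [-0.093, 0.995, -0.021, -0.008]
wrist_force: [-0.6, 0.6, 0.4]
width: -0.2
```

```bash
python3 -c "
from h import *
go(499.8,284,95,190.7)"
```

```text
t 22.95 tcp [493.8 283.4 104.3] ang -169.32 tilt 2.59 shift [-0.154 -0.003  0.229] yaw -0.002 F [-0.6  0.6  0.4] w -0.2
```

Call:
{"op": "apply_moves", "data": {"steps": "-0.15 0 0.1 0 1;0 0 0.15 0 1;0 0 0.15 0 1;0 0 0.15 0 1;0 0 0.15 0 1;0 0 0.15 0 1;0 0 0.15 0 1;0 0 0.12 0 1;0 0 0.1 0 1;0 0 0.1 0 1"}}

```text
time: 24.2
ee_pos: [502.2, 285.1, 64.3]
orientation: [-0.095, 0.995, -0.018, -0.001]
wrist_force: [-6.6, -2.1, 11.4]
width: 0.1
```

```bash
python3 -c "
from h import *
go(499.8,284,57,190.7)"
```

```text
t 24.2 tcp [502.2 285.1  64.3] ang -169.13 tilt 2.11 shift [ 0.063 -0.009  0.183] yaw 0.017 F [-6.6 -2.1 11.4] w 0.1
```

Call:
{"op": "apply_moves", "data": {"steps": "0 0 0.15 0 1;0 0 0.15 0 1;0 0 0.15 0 1;0 0 0.15 0 1;0 0 0.15 0 1;0 0 0.15 0 1;0 0 0.15 0 1;0 0 0.15 0 1;0 0 0.15 0 1;0 0 0.15 0 1"}}

```text
time: 25.45
ee_pos: [516.2, 297.8, 56.9]
orientation: [-0.102, 0.994, -0.006, 0.026]
wrist_force: [-10.3, -1.0, 22.2]
width: -0.1
```

```bash
python3 - <<'E'
from h import *
go(499.8,284,57,190.7)
s2,c2,im2=snap("side","s6")
b=cv2.resize(im2[230:400,270:390],None,fx=3.2,fy=3.2,interpolation=2)
cv2.imwrite("pics/c6.png",b)
E
```

```text
t 25.45 tcp [516.2 297.8  56.9] ang -168.32 tilt 3.02 shift [ 0.471 -0.255 -0.023] yaw 0.098 F [-10.3  -1.   22.2] w -0.1
```

View pics/c6.png

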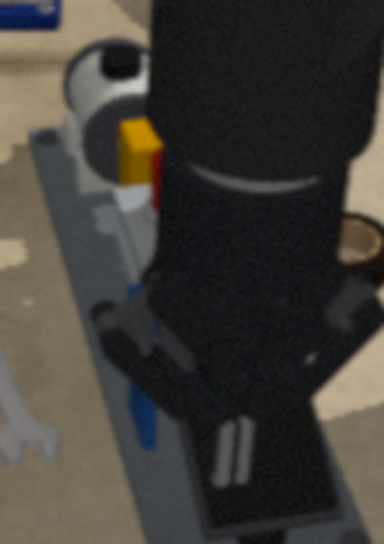

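```bash
python3 - <<'E'
from h import *
c=cam("side")
def ylw(f):
    h=cv2.cvtColor(cv2.imread(f),cv2.COLOR_BGR2HSV)[255:300,300:320]
    m=cv2.inRange(h,(18,150,110),(32,255,255)); y,x=np.nonzero(m); return x.min()+300,y.min()+255,m
for f in("pics/side0.png","pics/s5.png","pics/s6.png"):
    x,y,m=ylw(f); print(f,x,y,atz(c,x+5,y,82))
E
```

```text
pics/side0.png 310 263 [545.6  43.3  82. ]
pics/s5.png 309 270 [547.8  65.3  82. ]
pics/s6.png 308 267 [549.3  55.9  82. ]
```

```bash
python3 - <<'E'
from h import *
c=cam("side")
I={k:cv2.resize(cv2.imread(f"pics/{k}.png")[240:310,290:340],None,fx=8,fy=8,interpolation=cv2.INTER_CUBIC) for k in("s5","s6","side0")}
# expected pixel of block top front-left region for travel s
r=np.radians(100.7);yv=np.array([np.cos(r),np.sin(r),0]);xv=np.array([np.sin(r),-np.cos(r),0])
b=np.array([529.5,126.7,82])-51*yv
P=lambda s:proj(c,b+12*xv-s*yv)[0]
print([(s,P(s).round(2)) for s in(0,10,13,23.5)])
p=P(0); x0,y0=int((p[0]-4-290)*8),int((p[1]-5-240)*8); t=I["s5"][y0:y0+100,x0:x0+64]
for k in("side0","s6"):
    q=cv2.matchTemplate(I[k],t,cv2.TM_CCOEFF_NORMED); _,s,_,l=cv2.minMaxLoc(q); print(k,s,(l[0]-x0)/8,(l[1]-y0)/8)
E
```

```text
[(0, array([312.47, 274.44])), (10, array([311.26, 271.24])), (13, array([310.9 , 270.29])), (23.5, array([309.66, 267.  ]))]
side0 0.9359595775604248 -3.25 -6.875
s6 0.9700470566749573 -1.375 -3.375
```

Force at the pad is 22 N (12 N needed at the stop), but the block travel measures only about 11 ± 1 mm. I'll press a little firmer to confirm the stop, countering the sideways creep.

Call:
{"op": "apply_moves", "data": {"steps": "0.1 -0.05 0.18 0 1;0.1 -0.05 0.2 0 1;0.1 -0.05 0.2 0 1;0.1 -0.05 0.2 0 1;0.1 -0.05 0.2 0 1;0.1 -0.05 0.2 0 1;0.1 -0.05 0.2 0 1;0.1 -0.05 0.2 0 1;0.1 -0.05 0.2 0 1;0.1 -0.05 0.2 0 1"}}

```text
time: 26.75
ee_pos: [516.6, 298.1, 56.8]
orientation: [-0.111, 0.991, 0.019, 0.077]
wrist_force: [-17.0, -3.3, 34.1]
width: 0.2
```

```bash
python3 - <<'E'
from h import *
go(499.8,284,57,190.7)
c=cam("side")
ims=[arm.capture("side").astype(np.float32) for _ in range(3)]; im=(sum(ims)/3).astype(np.uint8); cv2.imwrite("pics/s7.png",im)
I={k:cv2.resize(cv2.imread(f"pics/{k}.png")[240:310,290:340],None,fx=8,fy=8,interpolation=cv2.INTER_CUBIC) for k in("s5","s6","s7")}
x0,y0=int((312.47-4-290)*8),int((274.44-5-240)*8); t=I["s5"][y0:y0+100,x0:x0+64]
for k in("s6","s7"):
    q=cv2.matchTemplate(I[k],t,cv2.TM_CCOEFF_NORMED); _,s,_,l=cv2.minMaxLoc(q); print(k,s,(l[0]-x0)/8,(l[1]-y0)/8)
E
```

```text
t 26.75 tcp [516.6 298.1  56.8] ang -167.29 tilt 9.1 shift [ 0.482 -0.25  -0.087] yaw 0.201 F [-17.   -3.3  34.1] w 0.2
s6 0.9700470566749573 -1.375 -3.375
s7 0.9685912132263184 -1.375 -3.375
```

Same z and same block position at 34 N as at 22 N, so the pedal is on its stop. Let it come back up.

Call:
{"op": "apply_moves", "data": {"steps": "0 0 -0.2 0 1;0 0 -0.25 0 1;0 0 -0.3 0 1;0 0 -0.3 0 1;0 0 -0.4 0 1;0 0 -0.5 0 1;0 0 -0.5 0 1;0 0 -0.5 0 1;0 0 -0.5 0 1;0 0 0 0 1"}}

```text
time: 28.15
ee_pos: [495.2, 290.7, 202.5]
orientation: [-0.112, 0.99, 0.022, 0.079]
wrist_force: [-0.1, 0.8, 0.1]
width: -0.1
```

```bash
python3 - <<'E'
from h import *
go(499.8,284,180,190.7)
s,c,im=snap("wrist","w8"); s2,c2,im2=snap("side","s8")
b=cv2.resize(im2[230:400,270:390],None,fx=3,fy=3,interpolation=2)
o=np.zeros((510,780,3),np.uint8); a=im[0:480,120:530]; o[:480,:410]=a; o[:,415:775]=b
cv2.imwrite("pics/c8.png",o)
I={k:cv2.resize(cv2.imread(f"pics/{k}.png")[240:310,290:340],None,fx=8,fy=8,interpolation=cv2.INTER_CUBIC) for k in("s5","s8")}
x0,y0=int((312.47-4-290)*8),int((274.44-5-240)*8); t=I["s5"][y0:y0+100,x0:x0+64]
q=cv2.matchTemplate(I["s8"],t,cv2.TM_CCOEFF_NORMED); _,s,_,l=cv2.minMaxLoc(q); print(s,(l[0]-x0)/8,(l[1]-y0)/8)
E
```

```text
t 28.15 tcp [495.2 290.7 202.5] ang -167.27 tilt 9.46 shift [ 0.016 -0.205  0.561] yaw 0.203 F [-0.1  0.8  0.1] w -0.1
0.9260506629943848 -0.375 -0.25
```

View pics/c8.png

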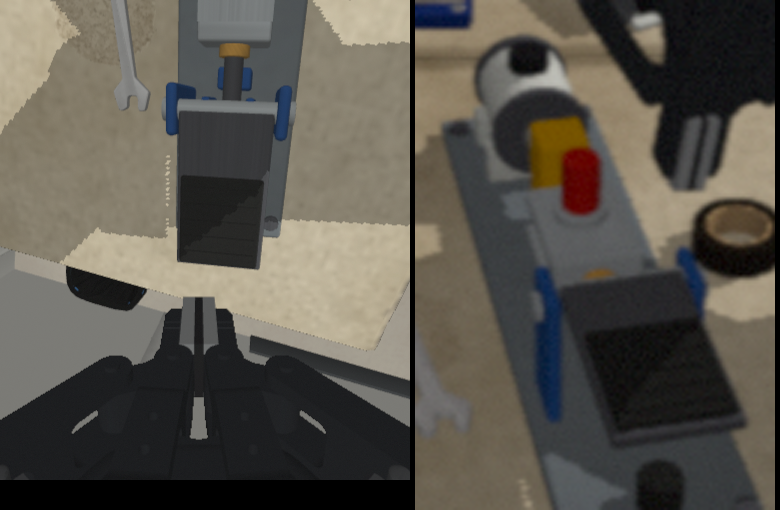

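The pedal is back up, the pin is seated, the block has returned to its place, and tape and spanner haven't moved. Handing in.

```bash
python3 -c "
from cell import arm
print(arm.sign_off())"
```

```text
the job is handed in; nothing more can be done
None
```

The pedal rig is coupled and stroke-tested, and I handed the job in at about 28 s on the robot's clock. The sign-off gives no verdict.

- **Block:** I slid the yellow block about 23 mm to its end stop (19 N at the stop). It ended within 1 mm of where the fork's hole put it.
- **Pin:** I took the small red-knobbed pin from the black stand, not the larger decoy standing loose beside it. It went through fork and lug freely and stopped at exactly the predicted seating height, and the pictures show its flange lying on the fork.
- **Pedal:** I pressed it to its stop and let it come back up. The tool height and block position were the same at 22 N and 34 N, so it was on the stop.
- **Afterwards:** The pedal was up, the pin still seated and the block within about 1 mm of its place. The robot was clear of everything, and tape roll and spanner looked undisturbed.

Three checks did not come out cleanly:
- **Stroke length:** the block's travel measured about 11 mm (roughly ±1 mm) from the side camera, against the stated "about 13 mm".
- **Hold time:** I kept the pedal down longer than half a second, about 2 s in all, because I pressed a second time to confirm the stop.
- **Tool drift:** while pressing, the fingertips crept about 20 mm across the pad and the tool tilted to about 9°.

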